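Switch on the drying fan at its interlocked switch box

TASK

Switch on the drying fan at the grey switch box with two handles. First turn its larger handle (the isolator) clockwise all the way to its stop, so that the half-round plate under it swings clear of the small handle's steel tongue, then turn the smaller handle (the selector) clockwise all the way to its stop. Leave both handles on and let go; do not turn the handle of the other box, which has only one.

Things in the scene. Friction and masses are not known exactly. Their poses are not given: they have to be found in the camera images.
- switch_box: Grey two-handle box, 150 (x) by 240 (y) by 50 mm high, fixed on the table. Origin: centre of underside; x to its rear (cable gland), away from the robot within 0.5 rad; y left, z up. Upright handle axes: isolator at (0, +45), selector at (0, -75) mm. Handles: black upright bars centred on their axes, white line on the pointer end; grip across the thickness from above. Both point to +x when on.
- isolator (a joint): Larger handle: bar 70 mm long, 16 thick, 66 to 98 mm above the table; under it a steel half-round plate, radius 65 mm, 54 to 60 mm above the table, turns with it. Rad, grows clockwise from above, starts near 0 (off); hard stop at 1.309 (on). At q the pointer lies 1.309 - q counterclockwise from box +x. Friction 0.15 N m, no spring: stays where left.
- selector (a joint): Smaller handle: bar 46 mm long, 12 thick, 66 to 92 mm above the table, with a steel tongue 65 mm long level with the plate. Rad, clockwise, starts near 0 (off); hard stop at 0.890 (on). At q the pointer lies 0.890 - q counterclockwise from box +x. Until the isolator passes about 0.8 the tongue strikes the plate and it stops near 0.1. Friction 0.04 N m, no spring.
- lamp_switch (a joint): Handle of the other grey box, a bystander (130 by 120 by 50 mm, fixed to the table left or right of the two-handled one): bar 60 mm long, 14 thick, top 96 mm above the table, no plate or tongue. Rad, 0 off, grows clockwise. To be left at 0.
Not all that is in view belongs to the job. Leave any green look-alike of the part that bears lamp_switch alone.

How it is judged (in metres and radians):
On the way:
1. the isolator is turned on while the selector is still off (value of joint isolator above 1.1 rad and value of joint selector below 0.2 rad), for 0.2 s.
At the end, for the whole second after the job is handed in: The isolator stands within about 12 degrees of its on stop (over 1.1 rad), the selector within about 11 degrees of its on stop (over 0.7 rad), and the other box's handle is still off (under 0.15 rad) (value of joint isolator above 1.1 rad and value of joint selector above 0.7 rad and value of joint lamp_switch below 0.15 rad); the robot touches nothing.
It fails at once if the handle of the one-handled box is turned (value of joint lamp_switch above 0.15 rad).
It also fails if it takes over 45 s, if anything falls off the work surface, if the arm or the gripper's body presses on something with over 40 N, if the wrist force passes 120 N, or if a joint passes its speed limit or range.

ROBOT

A 6-joint arm with a two-finger parallel gripper is mounted at the origin on a cart in front of the work surface, level with it; the furniture and walls round the work are solid. World frame = base frame: x ahead of the robot, y to its left, z up, the work surface at z = 0. Lengths are in mm, angles in rad, forces in N, time in s.
With the tool pointing down it reaches from about 275 to 750 mm from the base axis. Payload 10.2 kg.
Tool frame: the origin (TCP) lies at the very end of the fingers, on their centre line; the grasp point (between the pads) lies 19 mm behind it; z points along the fingers, y is the line along which they close (so a half turn about z gives the same grasp; the last joint's range is limited). The gripper opens to 85 mm and grips with 20 to 120 N. Pads are 22 mm wide; open, the fingers measure 114 mm over their backs; the gripper's body (76 mm by 85 mm) begins 54 mm behind the grasp point. The pads swing forward as they close: fully open they stand 13 mm farther back than shut.
Start: joints at [1.053, 0.313, 1.498, -0, 1.331, -0.223], TCP at [152.551, 502.354, 231.294] pointing down, gripper open.
Joint ranges: [-2.94, 2.94], [-0.97, 2.17], [0.19, 2.56], [-1.23, 4.37], [0.02, 3.11], [-2.88, 2.88]. Speed limits (rad/s): [2.39, 2.39, 3.01, 3.14, 3.14, 3.14].

INTERFACE

Orientations are given as a unit quaternion [w, x, y, z].
In Python, from rig import ctrl gives the robot as it stands.
- The arm moves only by the shell command python3 -m inch 'ROWS' [OPENING] [FORCE]. ROWS is text: rows parted by semicolons, each of 6 numbers parted by spaces: the shift along the tool's x, y, z in mm, then the turn, a rotation vector about the tool's x, y, z in units of 6 degrees (1.0 is 6 degrees). A call has exactly 10 rows; each row shifts and turns the commanded pose from where the row before left it, along the tool's axes as they then stand; what a row does not reach is not made up. A row lasts 1/12 s, in which the tool goes at most 41.7 mm and 7.16 degrees, less where a joint would pass 70% of its speed; a pose out of reach is approached as far as the arm can. A call with a gripper value outside its range is refused whole. OPENING is the opening, from 0 (shut) to 1 (fully open), set as the call begins (- or left out, the last holds). The fingers move at their own pace and stop on an object; FORCE is the grip in N (left out, the last holds). Time passes only in rows, so rows that do not move let the fingers close, or fill a call up. It gives the time, the measured TCP pose, the force, the opening and the grip force at its end, in the units of the state.
- ctrl.sense(): the state, without advancing time (a new reading comes with each control period).
- ctrl.capture(name): name is "side" or "top" or "wrist"; returns a dict with "image" (420x560x3 uint8, red, green, blue), "intrinsics" (3x3 intrinsics, pixels), "rvec" (rotation vector, rad) and "tvec" (3), from world to camera coordinates, as OpenCV has them. Camera axes: x right, y down, z forward; pixel columns grow to the right and rows downward; lengths in mm; the calibration is good to about 2 mm. A picture is of the moment at which its call begins. There is no depth.
- ctrl.finish_job(): hands the job in; it is judged then, once.
The state is a dict: "time_s": time; "joints": joint angles; "dq": joint speeds; "tau": joint torques, N m; "eef_pos": TCP position; "ee_rot": TCP orientation; "force": force on the tool from outside, world axes, zero at the start; "wrist_torque": the same for the moment, N m; "grip_width": opening from 0.0 (shut) to 1.0 (fully open); "grip_force": force on a finger pad.
Only numpy, scipy, OpenCV 4.12 (cv2) and the standard library are available. Lean on these libraries where they do the work, as an engineer would, in place of code of your own. Each camera call takes 0.05 s, during which the arm holds its last target. There are 200 camera calls.

## Working session

There is one attempt and no reset: what is moved stays moved. The work goes in short steps, Python scripts to look and compute and a shell command to move; the robot and the scene stay as the last step left them, time stands still between calls to the robot, and variables do not carry over. Pictures are saved under pics/ and viewed, at most 10 in all, crops included, and the job is handed in when it is done.

```bash
ls; mkdir -p pics
python3 - <<'E'
from rig import ctrl
import cv2,pickle
for n in("top","side"):
    c=ctrl.capture(n); cv2.imwrite(f"pics/{n}0.png",c["image"][:,:,::-1]); pickle.dump(c,open(f"{n}0.pkl","wb"))
s=ctrl.sense(); print(s["time_s"],s["eef_pos"],s["ee_rot"],s["grip_width"],s["force"])
E
```

```text
pics
0.1 [152.43443733 502.15530559 230.80111774] [-1.91586301e-04  1.46849163e-01  9.89158742e-01 -5.19448607e-04] 1.0008791143753661 [-0.16739946 -0.6562891  -0.55234239]
```

View pics/top0.png

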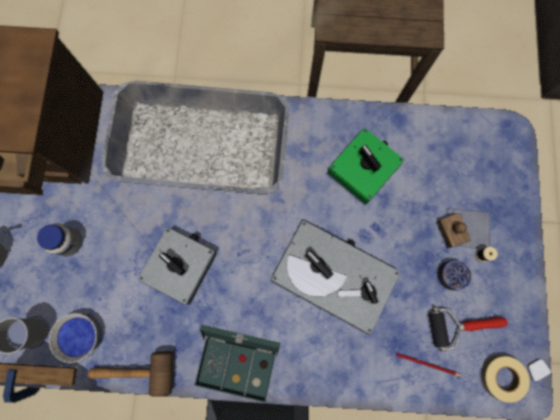

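View pics/side0.png

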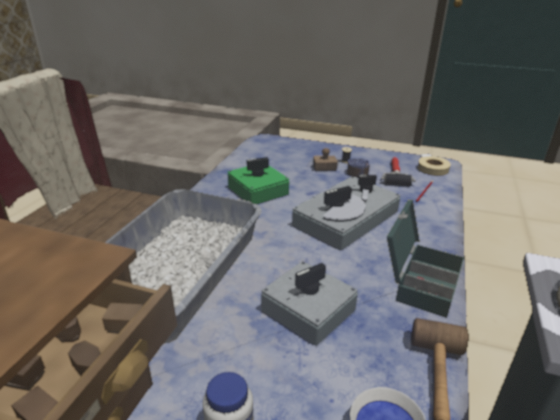

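The top picture shows three candidates. The grey two-handle box is at about (337,275), with the isolator at (318,263) and the selector at (370,291). The grey one-handle box is at (175,263) and the green look-alike at (368,160). I choose the two-handle box and will check it in a close crop.

```bash
cat > h.py <<'E'
import numpy as np,cv2,pickle
def ray(c,u,v,z):
    R=cv2.Rodrigues(np.array(c["rvec"],float))[0];t=np.array(c["tvec"],float).ravel();K=np.array(c["intrinsics"])
    o=-R.T@t;d=R.T@np.linalg.inv(K)@[u,v,1];return o+d*(z-o[2])/d[2]
def proj(c,p):
    return cv2.projectPoints(np.array(p,float).reshape(-1,3),np.array(c["rvec"],float),np.array(c["tvec"],float),np.array(c["intrinsics"],float),None)[0][:,0]
E
python3 - <<'E'
from h import *
c=pickle.load(open("top0.pkl","rb"))
cv2.imwrite("pics/crop.png",cv2.resize(c["image"][210:340,260:410,::-1],None,fx=5,fy=4.6,interpolation=cv2.INTER_CUBIC) if 0 else cv2.resize(c["image"][212:332,258:408,::-1],None,fx=5,fy=5,interpolation=cv2.INTER_CUBIC))
for u,v in[(337,275),(175,263),(368,160),(260,410)]:print(u,v,ray(c,u,v,50).round())
R=cv2.Rodrigues(np.array(c["rvec"]))[0];print(R.round(2),(-R.T@np.ravel(c["tvec"])).round(),proj(c,[152,502,231]))
E
```

```text
337 275 [ 552. -168.   50.]
175 263 [555. 179.  50.]
368 160 [ 813. -229.   50.]
260 410 [274. -24.  50.]
[[ 0.06 -1.    0.01]
 [-0.98 -0.06 -0.2 ]
 [ 0.2   0.01 -0.98]] [496. -41. 960.] [[-92.5005146  503.11877037]]
```

View pics/crop.png

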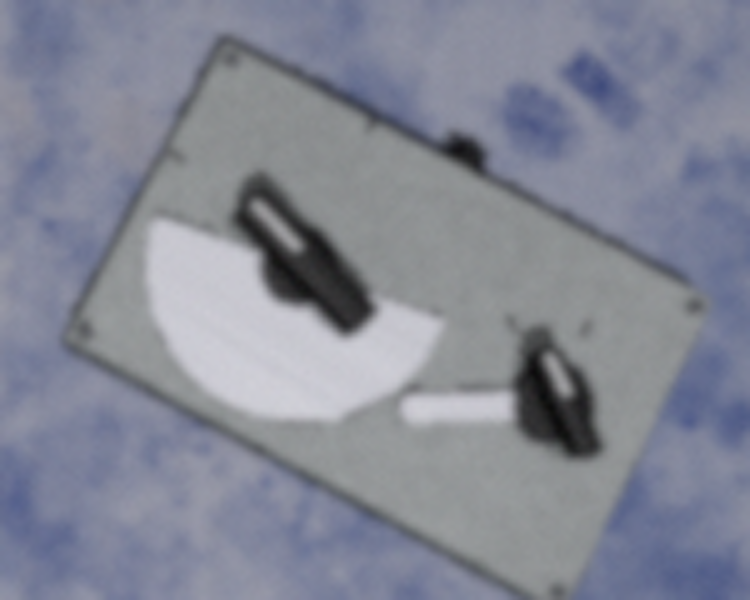

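Run:
```python
from h import *
c=pickle.load(open("top0.pkl","rb"))
f=lambda x,y,z:ray(c,258+(x+.5)/5-.5,212+(y+.5)/5-.5,z)[:2]
P=np.array([f(225,38,50),f(705,295,50),f(570,603,50),f(68,340,50)])
B=np.array([[75,120],[75,-120],[-75,-120],[-75,120.]])
print(P.round(1))
d=(P-P.mean(0));yaw=np.angle(sum((d[:,0]+1j*d[:,1])*np.conj(B[:,0]+1j*B[:,1])))
m=P.mean(0);R=np.array([[np.cos(yaw),-np.sin(yaw)],[np.sin(yaw),np.cos(yaw)]])
print("ctr",m,"yaw",yaw,"res",(P-(B@R.T+m)).round(1).tolist())
for n,b,q0 in(("iso",[0,45],1.309),("sel",[0,-75],.89)):
    print(n,(R@b+m).round(1),"bar ang",yaw+q0,"on",yaw)
# handle tops: ends
a,b=f(258,182,98),f(358,325,98);print("iso bar",(a+b)/2,np.arctan2(*(a-b)[::-1]))
a,b=f(543,340,92),f(583,445,92);print("sel bar",(a+b)/2,np.arctan2(*(a-b)[::-1]))
a,b=ray(c,180,265,96),0;print("lamp",a)
```

```text
[[ 667.6  -88.7]
 [ 569.4 -299.7]
 [ 438.6 -244.5]
 [ 532.9  -29. ]]
ctr [ 552.11395492 -165.48842751] yaw -0.4196428303406092 res [[-1.9, -2.3], [-2.3, 5.9], [3.9, 0.0], [0.3, -3.7]]
iso [ 570.4 -124.4] bar ang 0.8893571696593907 on -0.4196428303406092
sel [ 521.6 -234. ] bar ang 0.47035716965939084 on -0.4196428303406092
iso bar [ 572.0506696  -124.47480437] 0.6639262310844564
sel bar [ 523.25933949 -230.61370383] 0.3960102885792477
lamp [548.27950067 157.09592909  96.        ]
```

The crop confirms it: the larger bar is at (300,255) over the white half-round plate, and the smaller bar is at (562,395) with its tongue pointing left. I'll now move above the isolator.

```bash
python3 -m inch '-29 -24 0 0 0 0;-29 -24 0 0 0 0;-29 -24 0 0 0 0;-29 -24 0 0 0 0;-29 -24 0 0 0 0;-29 -24 0 0 0 0;-29 -24 0 0 0 0;-29 -24 0 0 0 0;-29 -24 0 0 0 0;-29 -24 0 0 0 0' 1 && python3 -m inch '-29 -24 0 0 0 0;-29 -24 0 0 0 0;-29 -24 0 0 0 0;-29 -24 0 0 0 0;-29 -24 0 0 0 0;-29 -24 0 0 0 0;-29 -24 0 0 0 0;-29 -24 0 0 0 0;-29 -24 0 0 0 0;-29 -24 0 0 0 0' && python3 -m inch '0 0 0 0 0 1;0 0 0 0 0 1;0 0 0 0 0 1;0 0 0 0 0 1;0 0 0 0 0 1;0 0 0 0 0 1;0 0 0 0 0 1;0 0 0 0 0 1;0 0 0 0 0 1;0 0 0 0 0 1' && python3 -m inch '0 0 0 0 0 1;0 0 0 0 0 1;0 0 0 0 0 1;0 0 0 0 0 1;0 0 0 0 0 1;0 0 0 0 0 1;0 0 0 0 0 1;0 0 0 0 0 1;0 0 0 0 0 1;0 0 0 0 0 0'
python3 - <<'E'
from rig import ctrl
from h import *
c=ctrl.capture("wrist");pickle.dump(c,open("w1.pkl","wb"));cv2.imwrite("pics/w1.png",c["image"][:,:,::-1])
s=ctrl.sense();print(s["joints"],s["eef_pos"])
print(proj(c,[[570.4,-124.4,98],[521.6,-234,92],[552,-165.5,50]]))
E
```

```text
time_s: 0.93
eef_pos: [360.8, 186.7, 231.3]
ee_rot: [-0.0, 0.147, 0.989, 0.0]
force: [0.6, 1.2, 0.4]
grip_width: 0.997
grip_force: 0.0
time_s: 1.77
eef_pos: [568.7, -127.2, 230.9]
ee_rot: [-0.0, 0.147, 0.989, 0.0]
force: [-0.7, 0.1, 0.2]
grip_width: 1.002
grip_force: 0.0
time_s: 2.6
eef_pos: [567.9, -125.4, 230.9]
ee_rot: [-0.0, 0.624, 0.782, -0.0]
force: [-0.4, -0.2, -0.1]
grip_width: 0.994
grip_force: 0.0
time_s: 3.43
eef_pos: [567.9, -125.4, 230.9]
ee_rot: [-0.0, 0.91, 0.414, -0.0]
force: [-0.3, 0.6, -0.1]
grip_width: 0.998
grip_force: 0.0
[-4.18613686e-01  4.39507568e-01  1.31828353e+00 -1.42280669e-05
  1.38446904e+00  2.93118034e-01] [ 567.96397097 -125.40604055  230.96945147]
[[287.68855324 187.27952831]
 [325.36735962 304.88230776]
 [300.83581037 216.04552145]]
```

View pics/w1.png

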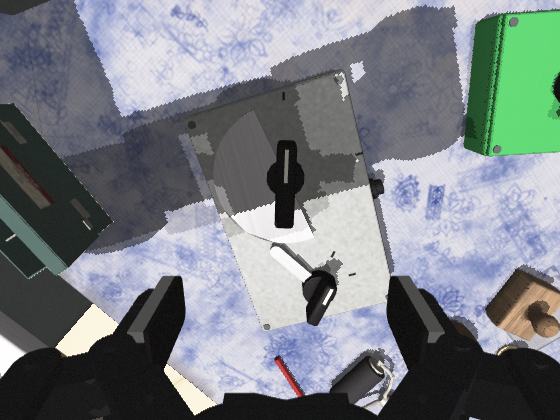

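The wrist picture shows the isolator bar running from (287,142) to (285,227), nearly upright in the image. The selector bar runs from about (330,277) to (313,325). The box's top corners are at about (190,125), (343,71), (266,328) and (392,300).

Run:
```python
from h import *
c=pickle.load(open("w1.pkl","rb"))
cv2.imwrite("pics/w1c.png",cv2.resize(c["image"][60:335,180:400,::-1],None,fx=2.18,fy=2.18,interpolation=cv2.INTER_CUBIC))
for (p,q,z) in(((287,142),(285,227),98),((331,279),(313.5,325),92)):
    a,b=ray(c,*p,z),ray(c,*q,z);d=a-b;print((a+b)[:2]/2,np.linalg.norm(d),np.arctan2(d[1],d[0]))
P=np.array([ray(c,u,v,50)[:2] for u,v in((343,71),(392,300),(266,328),(190,125))]);B=np.array([[75,120],[75,-120],[-75,-120],[-75,120.]])
d=P-P.mean(0);print(P.round(),P.mean(0),np.angle(sum((d@[1,1j])*np.conj(B@[1,1j]))))
```

```text
[ 569.93371894 -122.82172836] 70.7299718477993 0.8333727258522879
[ 520.85331875 -230.04222075] 51.56854159748955 0.5716951535432181
[[ 664.  -88.]
 [ 563. -301.]
 [ 439. -240.]
 [ 533.  -35.]] [ 550.03591744 -166.07329796] -0.4319850462839711
```

View pics/w1c.png

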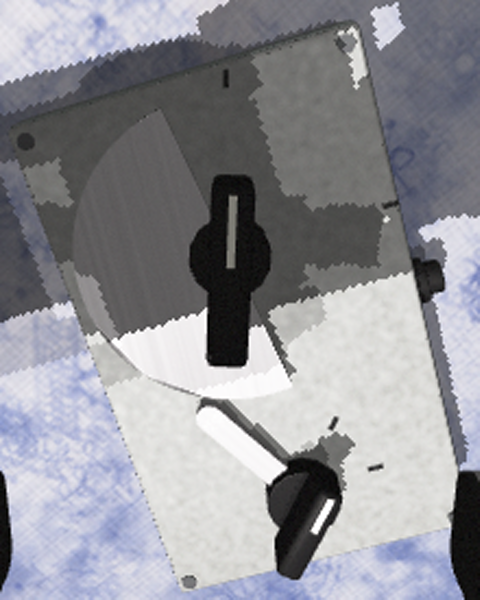

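The crop confirms the geometry: the fingers straddle the isolator bar squarely. I'll descend and grip.

```bash
python3 -m inch '3 0 20 0 0 0;0 0 20 0 0 0;0 0 20 0 0 0;0 0 20 0 0 0;0 0 20 0 0 0;0 0 20 0 0 0;0 0 20 0 0 0;0 0 12 0 0 0;0 0 8 0 0 0;0 0 0 0 0 0' 1 && python3 -m inch '0 0 0 0 0 0;0 0 0 0 0 0;0 0 0 0 0 0;0 0 0 0 0 0;0 0 0 0 0 0;0 0 0 0 0 0;0 0 0 0 0 0;0 0 0 0 0 0;0 0 0 0 0 0;0 0 0 0 0 0' 0 30
```

```text
time_s: 4.32
eef_pos: [569.3, -122.9, 69.7]
ee_rot: [-0.001, 0.909, 0.417, -0.001]
force: [-0.5, 0.4, 0.9]
grip_width: 1.0
grip_force: 0.0
time_s: 5.15
eef_pos: [569.6, -122.8, 71.7]
ee_rot: [-0.001, 0.91, 0.416, -0.0]
force: [-4.1, 2.1, 6.2]
grip_width: 0.18
grip_force: 29.9
```

```bash
python3 -m inch '0 0 0 0 0 .8;0 0 0 0 0 .8;0 0 0 0 0 .8;0 0 0 0 0 .8;0 0 0 0 0 .8;0 0 0 0 0 .8;0 0 0 0 0 .8;0 0 0 0 0 .8;0 0 0 0 0 .8;0 0 0 0 0 0' && python3 -m inch '0 0 0 0 0 .7;0 0 0 0 0 .7;0 0 0 0 0 .7;0 0 0 0 0 .7;0 0 0 0 0 .7;0 0 0 0 0 .7;0 0 0 0 0 .5;0 0 0 0 0 .3;0 0 0 0 0 0;0 0 0 0 0 0'
python3 - <<'E'
from rig import ctrl
s=ctrl.sense();print(s["joints"],s["wrist_torque"])
import numpy as np;w,x,y,z=s["ee_rot"];print(np.arctan2(y*y-x*x+w*w*0,2*x*y))
E
```

```text
time_s: 5.98
eef_pos: [569.9, -123.4, 71.7]
ee_rot: [0.0, 0.999, 0.05, -0.0]
force: [-4.7, -0.4, 4.3]
grip_width: 0.182
grip_force: 29.9
time_s: 6.82
eef_pos: [569.8, -123.8, 71.7]
ee_rot: [0.001, 0.978, -0.207, -0.0]
force: [-5.1, -2.0, 4.6]
grip_width: 0.184
grip_force: 30.0
[-4.14267606e-01  6.03255996e-01  1.50094915e+00 -1.22302920e-03
  1.03724051e+00  1.57496961e+00] [-0.43530261  0.67482279 -0.22366472]
-1.9886152635951044
```

Isolator bar at about -0.42 rad, which is the on direction. One small nudge, then release, rise, and turn back for the selector.

```bash
python3 -m inch '0 0 0 0 0 .3;0 0 0 0 0 .2;0 0 0 0 0 0;0 0 0 0 0 0;0 0 0 0 0 -.2;0 0 0 0 0 0;0 0 0 0 0 0;0 0 0 0 0 0;0 0 0 0 0 0;0 0 0 0 0 0' && python3 -m inch '0 0 0 0 0 0;0 0 0 0 0 0;0 0 0 0 0 0;0 0 0 0 0 0;0 0 0 0 0 0;0 0 0 0 0 0;0 0 0 0 0 0;0 0 0 0 0 0;0 0 0 0 0 0;0 0 0 0 0 0' 1 && python3 -m inch '0 0 -20 0 0 0;0 0 -20 0 0 0;0 0 -20 0 0 0;0 0 -20 0 0 0;0 0 -20 0 0 0;0 0 -20 0 0 0;0 0 -20 0 0 0;0 0 -20 0 0 0;0 0 0 0 0 0;0 0 0 0 0 0' && python3 -m inch '0 0 0 0 0 -.9;0 0 0 0 0 -.9;0 0 0 0 0 -.9;0 0 0 0 0 -.9;0 0 0 0 0 -.9;0 0 0 0 0 -.9;0 0 0 0 0 -.9;0 0 0 0 0 -.9;0 0 0 0 0 -.9;0 0 0 0 0 -.6'
python3 - <<'E'
import numpy as np
from rig import ctrl
s=ctrl.sense();w,x,y,z=s["ee_rot"];a=np.arctan2(y*y-x*x,2*x*y);d=np.array([521,-232])-s["eef_pos"][:2]
print(a,s["eef_pos"],"tool dx,dy",-np.sin(a)*d[0]+np.cos(a)*d[1],np.cos(a)*d[0]+np.sin(a)*d[1])
E
```

```text
time_s: 7.65
eef_pos: [570.1, -123.9, 71.8]
ee_rot: [0.001, 0.975, -0.223, 0.0]
force: [-3.3, -4.6, 5.3]
grip_width: 0.183
grip_force: 32.8
time_s: 8.48
eef_pos: [570.0, -123.2, 71.3]
ee_rot: [0.0, 0.975, -0.224, 0.0]
force: [0.5, 0.5, -0.1]
grip_width: 1.0
grip_force: 0.0
time_s: 9.32
eef_pos: [570.2, -123.3, 231.8]
ee_rot: [0.0, 0.975, -0.224, 0.001]
force: [0.3, 0.6, -0.4]
grip_width: 0.999
grip_force: 0.0
time_s: 10.15
eef_pos: [569.6, -123.0, 229.7]
ee_rot: [-0.001, 0.973, 0.23, -0.001]
force: [-0.9, 0.2, -0.9]
grip_width: 0.998
grip_force: 0.0
-1.1068695123703016 [ 569.58557125 -123.0166224   229.71306729] tool dx,dy -92.2162502626145 75.7238239584767
```

```bash
python3 -m inch '-23 19 0 0 0 0;-23 19 0 0 0 0;-23 19 0 0 0 0;-23 19 0 0 0 0;0 0 0 0 0 0;0 0 0 0 0 0;0 0 0 0 0 0;0 0 0 0 0 0;0 0 0 0 0 0;0 0 0 0 0 0'
python3 - <<'E'
from rig import ctrl
from h import *
c=ctrl.capture("wrist");pickle.dump(c,open("w2.pkl","wb"));cv2.imwrite("pics/w2.png",c["image"][:,:,::-1])
print(proj(c,[[570,-123,98],[521,-232,92]]))
E
```

```text
time_s: 10.98
eef_pos: [521.6, -231.3, 231.2]
ee_rot: [-0.0, 0.974, 0.228, -0.0]
force: [-1.1, 0.3, 0.6]
grip_width: 1.001
grip_force: 0.0
[[180.9959075   68.00949986]
 [285.9260724  188.71356725]]
```

View pics/w2.png

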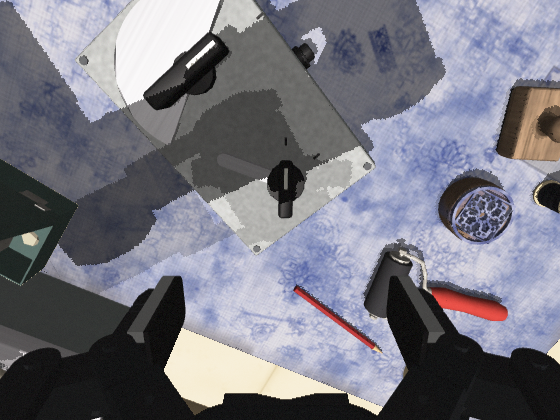

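The isolator now lies along box +x (145,100)-(225,40), and the plate is clear of the tongue at (220,158)-(268,180). The selector bar spans (286,161)-(286,218), centred where predicted and square to the fingers. I'll descend, grip and turn it.

```bash
python3 -m inch '0 0 20 0 0 0;0 0 20 0 0 0;0 0 20 0 0 0;0 0 20 0 0 0;0 0 20 0 0 0;0 0 20 0 0 0;0 0 20 0 0 0;0 0 12 0 0 0;0 0 8 0 0 0;0 0 0 0 0 0' 1 && python3 -m inch '0 0 0 0 0 0;0 0 0 0 0 0;0 0 0 0 0 0;0 0 0 0 0 0;0 0 0 0 0 0;0 0 0 0 0 0;0 0 0 0 0 0;0 0 0 0 0 0;0 0 0 0 0 0;0 0 0 0 0 0' 0 30 && python3 -m inch '0 0 0 0 0 .8;0 0 0 0 0 .8;0 0 0 0 0 .8;0 0 0 0 0 .8;0 0 0 0 0 .8;0 0 0 0 0 .8;0 0 0 0 0 .8;0 0 0 0 0 .8;0 0 0 0 0 .8;0 0 0 0 0 .8'
```

```text
time_s: 11.87
eef_pos: [520.8, -231.5, 69.9]
ee_rot: [-0.001, 0.974, 0.228, -0.001]
force: [-0.2, 0.1, 0.6]
grip_width: 1.0
grip_force: 0.0
time_s: 12.7
eef_pos: [521.0, -231.5, 71.7]
ee_rot: [-0.001, 0.974, 0.228, -0.0]
force: [-2.5, 4.6, 5.7]
grip_width: 0.135
grip_force: 31.7
time_s: 13.53
eef_pos: [521.0, -233.3, 71.8]
ee_rot: [0.001, 0.982, -0.19, 0.0]
force: [-3.8, -5.9, 1.6]
grip_width: 0.135
grip_force: 31.3
```

```bash
python3 -m inch '0 0 0 0 0 .4;0 0 0 0 0 .3;0 0 0 0 0 0;0 0 0 0 0 0;0 0 0 0 0 -.2;0 0 0 0 0 0;0 0 0 0 0 0;0 0 0 0 0 0;0 0 0 0 0 0;0 0 0 0 0 0' && python3 -m inch '0 0 0 0 0 0;0 0 0 0 0 0;0 0 0 0 0 0;0 0 0 0 0 0;0 0 0 0 0 0;0 0 0 0 0 0;0 0 0 0 0 0;0 0 0 0 0 0;0 0 0 0 0 0;0 0 0 0 0 0' 1 && python3 -m inch '0 0 -20 0 0 0;0 0 -20 0 0 0;0 0 -20 0 0 0;0 0 -20 0 0 0;0 0 -20 0 0 0;0 0 -20 0 0 0;0 0 -20 0 0 0;0 0 -20 0 0 0;0 0 0 0 0 0;0 0 0 0 0 0'
python3 - <<'E'
from rig import ctrl
from h import *
c=ctrl.capture("wrist");cv2.imwrite("pics/w3.png",c["image"][:,:,::-1])
E
```

```text
time_s: 14.37
eef_pos: [521.1, -233.4, 71.8]
ee_rot: [0.001, 0.977, -0.214, 0.0]
force: [-2.4, -7.0, 2.6]
grip_width: 0.132
grip_force: 31.3
time_s: 15.2
eef_pos: [521.3, -232.1, 71.3]
ee_rot: [-0.0, 0.977, -0.214, -0.0]
force: [0.9, -0.6, -0.8]
grip_width: 0.995
grip_force: 0.0
time_s: 16.03
eef_pos: [521.4, -232.2, 231.8]
ee_rot: [0.0, 0.977, -0.214, 0.001]
force: [-0.8, -0.9, -0.4]
grip_width: 0.997
grip_force: 0.0
```

View pics/w3.png

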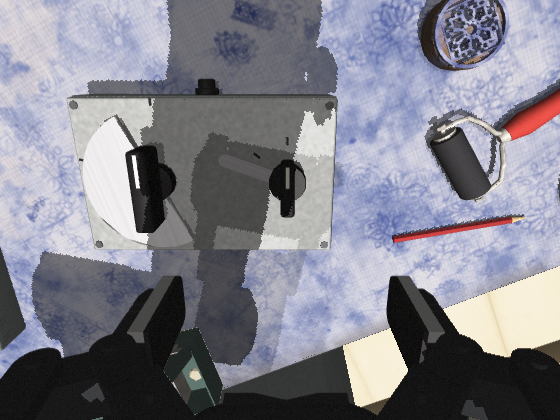

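The selector points to box +x: its bar is upright at (288,160)-(288,217), parallel to the box side. The isolator at (145,190) seems to lean a few degrees, so I'll check it in a crop.

Run:
```python
import cv2
i=cv2.imread("pics/w3.png")[85:260,60:345]
cv2.imwrite("pics/w3c.png",cv2.resize(i,None,fx=2.8,fy=2.8,interpolation=cv2.INTER_CUBIC))
```

```text
(no output)
```

View pics/w3c.png

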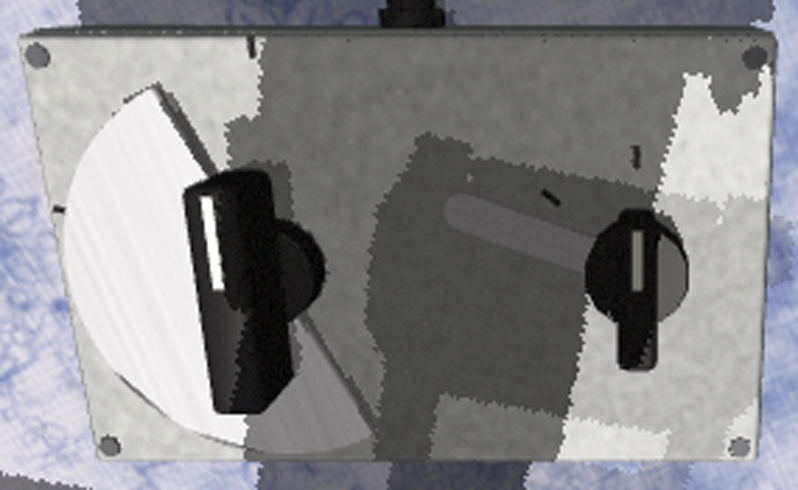

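The left box edge leans the same way, so the isolator's lean is only perspective. Both handles are on and the arm is clear of everything.

```bash
python3 -c "
from rig import ctrl
print(ctrl.finish_job())"
```

```text
the job is handed in; nothing more can be done
None
```

I turned the isolator and then the selector clockwise to their on positions, let go of both and handed the job in at about 16 s; I never went near the lamp switch, and no verdict came back.

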